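# Hang the wooden goose on the drying rail

## Task

Hang the wooden goose (the long-necked figure) on the drying rail: take it by the tab on top of its hanger, lift its hook over the rail's lip, lower it until the hanger sits on the lip with the hook's tip down in the channel behind, and only then let go. It must hang free on the outer side of the rail, the side that faces away from the robot. Leave the cat standing where it is.

Things in the scene. Friction and masses are not known exactly. Their poses are not given: they have to be found in the camera images.
- goose: Upright plywood goose, 18 mm thick in x, 0.17-0.35 kg: long neck and beak at +y (to 94 mm), tail at -y (to -72). Origin: underside of its foot (x -18..32, y +-40 mm), below the centre of the grip tab. z up. Tab: wooden block 16 (x) x 24 (y) mm, z 166..216 mm, on the hanger's steel bridge (z 160..166, x -44..9, 40 wide). Back face x = -9. Starts within 0.4 rad of yaw 0, hook (-x) towards the rail.
- goose_tip (a point): Lower end of the goose's hook tip, at x -41.5, y 0, z 135 mm in the goose's frame. The tip is a flat steel piece 5 mm thick (x -44..-39), 40 mm wide, that points down from the bridge's -x end; the mouth between it and the goose's back (x = -9) is 30 mm wide, open below, and takes the rail's lip.
- rail: Fixed drying rail, 300 mm along y: steel channel on a board and two posts. Origin: bench top below the middle of the lip's outer face; +x outward from the robot; yaw within 0.3 rad. Lip x -5..0, top z 200 mm; channel x -45..-5, floor z 165; back wall to z 190; board face x = 0, z 80..200; posts, feet at |y| > 110. Hung, the goose's foot is 40 mm up; let go, it leans back a few degrees on the board.
- cat: Plywood cat with round head, pointed ears and raised tail, no long neck, about 110 mm wide in y; same foot, hanger and tab as the goose, 216 mm tall; origin and axes likewise. Not to be moved. Goose and cat stand on the bench beyond the rail, about 180 to 410 mm apart in y, either one on the left.
Not all that is in view belongs to the job. What is shaped like the goose but purple is not meant.

How it is judged:
On the way, in this order (a step that is already met when the one before it is completed fails the run):
1. the goose is lifted until its hook tip is higher than the lip (height (world z) of goose_tip above 0.2 m), for 0.05 s.
2. still held, it is lowered with the hook tip down behind the lip (contact force between the fingers and goose above 0.5 N and x of goose_tip in the frame of rail between -0.047 and -0.004 m and x of goose in the frame of rail above 0 m and z of goose_tip in the frame of rail below 0.188 m), for 0.1 s.
At the end, for the whole second after the job is handed in: The goose hangs still on the rail's outer side, within 20 degrees of upright, foot at least 20 mm up, hook tip behind the lip, 10 mm or more below its top and within 130 mm of the rail's middle; the cat stands within 30 mm of its place (x of goose_tip in the frame of rail between -0.047 and -0.004 m and y of goose_tip in the frame of rail between -0.13 and 0.13 m and z of goose_tip in the frame of rail below 0.19 m and x of goose in the frame of rail above 0 m and height (world z) of goose above 0.02 m and angle between goose's own z axis and vertical below 0.35 rad and linear speed of goose below 0.03 m/s and distance of cat from where it was at the start of the episode below 0.03 m and angle between cat's own z axis and vertical below 0.2 rad); the robot touches nothing.
It fails at once if the cat is knocked over or shoved (angle between cat's own z axis and vertical above 0.5 rad or distance of cat from where it was at the start of the episode above 0.05 m).
It also fails if it takes over 38 s, if anything falls off the work surface, if the arm or the gripper's body presses on something with over 40 N, if the wrist force passes 120 N, or if a joint passes its speed limit or range.

## Robot

A 6-joint arm with a two-finger parallel gripper is mounted at the origin on the work surface. World frame = base frame: x ahead of the robot, y to its left, z up, the work surface at z = 0. Lengths are in m, angles in rad, forces in N, time in s.
With the tool pointing down it reaches from about 0.35 to 0.775 m from the base axis. Payload 7.3 kg.
Tool frame: the origin (TCP) lies between the finger pads; the fingertips stand 17 mm ahead of it and the grasp point (between the pads) lies 2 mm behind it; z points along the fingers, y is the line along which they close (so a half turn about z gives the same grasp; the last joint's range is limited). The gripper opens to 92 mm and grips with 3 to 60 N. Pads are 19 mm wide; open, the fingers measure 130 mm over their backs; the gripper's body (75 mm by 190 mm) begins 47 mm behind the grasp point.
Start: joints at [-1.464, 0.342, 1.524, -0, 1.275, -0.146], TCP at [0.131, -0.508, 0.244] pointing down, gripper open.
Joint ranges: [-2.53, 2.53], [-0.77, 2.02], [0.04, 2.7], [-1, 4.14], [0.28, 2.66], [-3.11, 3.11]. Speed limits (rad/s): [2.57, 2.57, 3.14, 3.14, 3.14, 3.14].

## Interface

Orientations are given as a unit quaternion [w, x, y, z].
In Python, from workcell import manip, imaging gives the robot as it stands. The module is installed in compiled form; this text tells all that it offers.
- The arm moves only by the tool step_arm, never from a script. Its argument "steps" is a list of rows, each an object of numbers: "wx", "wy", "wz": the turn, a rotation vector about the world's x, y, z in degrees; "x", "y", "z": the shift along the world's x, y, z in m; "fingers": the finger opening in m, from 0 to 0.0918. A call has 1 to 8 rows; each row shifts and turns the commanded pose from where the row before left it; what a row does not reach is not made up. A row lasts 1/10 s, in which the tool goes at most 50 mm and 8.59 degrees, less where a joint would pass 70% of its speed; a pose out of reach is approached as far as the arm can. A call with a gripper value outside its range is refused whole. The fingers move at their own pace and stop on an object; "grip_force" is the grip in N (left out, the last holds). Time passes only in rows, so rows that do not move let the fingers close. It gives the time, the measured TCP pose, the force, the opening and the grip force at its end, in the units of the state.
- manip.get_state(): the state, without advancing time (a new reading comes with each control period).
- imaging.grab_frame(name): name is "side" or "top" or "wrist"; returns the picture (400x640x3 uint8, blue, green, red); there is no depth.
- imaging.calibration(name): a dict with "fx", "fy", "cx", "cy" (pixels), "rvec" (rotation vector, rad) and "tvec" (3), from world to camera coordinates, as OpenCV has them. Camera axes: x right, y down, z forward; pixel columns grow to the right and rows downward; lengths in m; the calibration is good to about 2 mm. A picture is of the moment at which its call begins: read the wrist's pose just before it. calibration takes no time and is no camera call; for the wrist camera it gives the pose at the moment of the call.
- manip.close_job(): hands the job in; it is judged then, once.
The state is a dict: "time": time; "qpos": joint angles; "qvel": joint speeds; "joint_torque": joint torques, N m; "eef_pos": TCP position; "orientation": TCP orientation; "force": force on the tool from outside, world axes, zero at the start; "ft_torque": the same for the moment, N m; "finger_gap": finger opening in m; "finger_force": force on a finger pad.
Only numpy, scipy, OpenCV 4.12 (cv2) and the standard library are available. Lean on these libraries where they do the work, as an engineer would, in place of code of your own. Each camera call takes 0.05 s, during which the arm holds its last target. There are 200 camera calls.

## Working session

There is one attempt and no reset: what is moved stays moved. The work goes in short steps, Python scripts to look and compute and a tool call to move; the robot and the scene stay as the last step left them, time stands still between calls to the robot, and variables do not carry over. Pictures are saved under pics/ and viewed, at most 10 in all, crops included, and the job is handed in when it is done.

Besides the shell and the picture viewer there is one more tool, called after "Call:" as a command line: name --argument value ..., lists and objects as JSON in quotes. step_arm: Moves the arm, as the interface text tells. Its arguments: {"type":"object","properties":{"steps":{"type":"array","items":{"type":"object","properties":{"wx":{"type":"number"},"wy":{"type":"number"},"wz":{"type":"number"},"x":{"type":"number"},"y":{"type":"number"},"z":{"type":"number"},"fingers":{"type":"number"}}}},"grip_force":{"type":"number"}},"required":["steps"]}

```bash
mkdir -p pics
python3 - <<'E'
from workcell import manip, imaging
import cv2
for n in ("side","top"):
    cv2.imwrite(f"pics/{n}0.png",imaging.grab_frame(n)); c=imaging.calibration(n); print(n,c)
s=manip.get_state(); print(s["time"],s["eef_pos"],s["orientation"],s["finger_gap"])
E
```

```text
side {'fx': 444.1702115845661, 'fy': 444.1702115845661, 'cx': 313.00815942333486, 'cy': 200.7229990068164, 'rvec': array([ 0.55406132, -2.69957256,  1.11988224]), 'tvec': array([0.52934998, 0.19957743, 0.97383332])}
top {'fx': 418.11108448264736, 'fy': 418.11108448264736, 'cx': 318.18719817758745, 'cy': 199.0233944887956, 'rvec': array([ 2.24585194, -1.90460627,  0.24330542]), 'tvec': array([-0.02568583,  0.59217706,  0.9430856 ])}
0.1 [ 0.13127952 -0.50794681  0.2431249 ] [-7.01151366e-04  9.92022148e-01  1.26061757e-01  4.06241484e-06] 0.09174254610577054
```

View pics/side0.png

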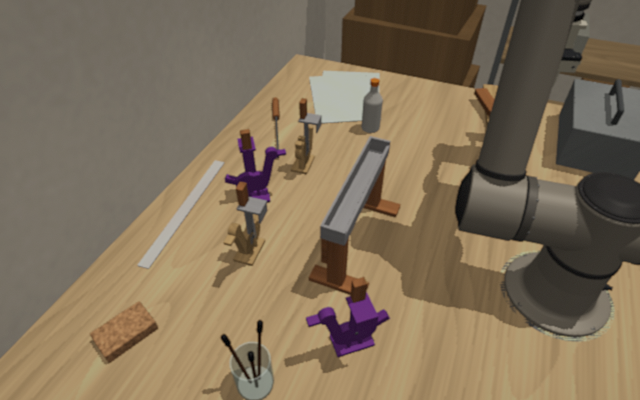

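View pics/top0.png

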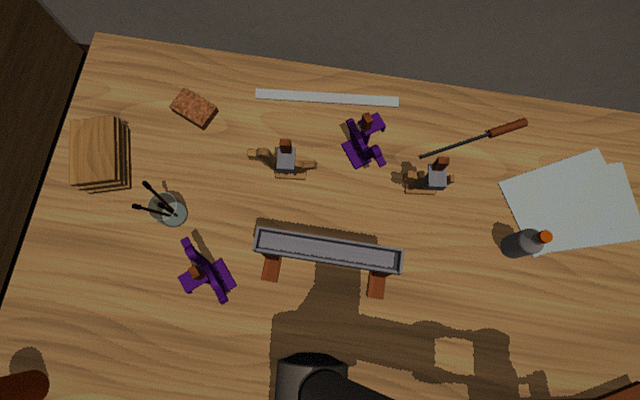

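Run:
```python
import cv2,numpy as np
t=cv2.imread("pics/top0.png");s=cv2.imread("pics/side0.png")
r=lambda i,x,y,w,h:cv2.resize(i[y:y+h,x:x+w],(400,300),interpolation=cv2.INTER_CUBIC)
cv2.imwrite("pics/crops.png",np.vstack([np.hstack([r(t,240,120,100,75),r(t,390,140,100,75)]),np.hstack([r(s,200,180,100,75+0),r(s,270,90,100,75+20)])]))
```

```text
(no output)
```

View pics/crops.png

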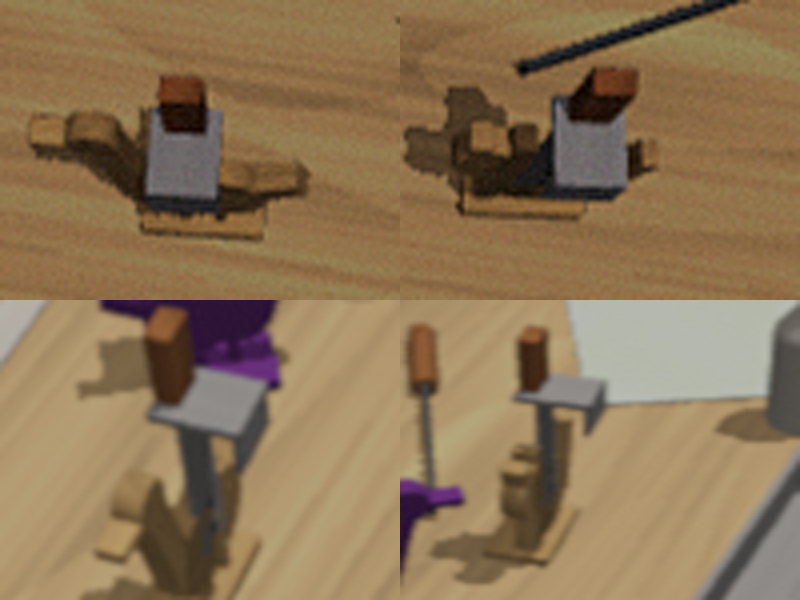

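```bash
cat > h.py <<'E'
from workcell import manip, imaging
import cv2,numpy as np
def ray(n,px,z,c=None):
    c=c or imaging.calibration(n);R=cv2.Rodrigues(c["rvec"])[0];t=c["tvec"]
    o=-R.T@t;d=R.T@np.array([(px[0]-c["cx"])/c["fx"],(px[1]-c["cy"])/c["fy"],1]);return o+d*(z-o[2])/d[2]
def proj(n,P,c=None):
    c=c or imaging.calibration(n);K=np.array([[c["fx"],0,c["cx"]],[0,c["fy"],c["cy"]],[0,0,1]])
    return cv2.projectPoints(np.array(P,float).reshape(-1,3),c["rvec"],c["tvec"],K,None)[0][:,0]
def place(P,x,y,yaw):
    P=np.array(P,float);c,s=np.cos(yaw),np.sin(yaw);return np.c_[x+c*P[:,0]-s*P[:,1],y+s*P[:,0]+c*P[:,1],P[:,2]]
E
python3 - <<'E'
from h import *
t=cv2.imread("pics/top0.png")
cv2.imwrite("pics/rail.png",cv2.resize(t[215:290,245:415],None,fx=4.7,fy=4.7,interpolation=cv2.INTER_CUBIC))
for p,z in [((286,142),.216),((276.75,169.25),.166),((294.5,170),.166),((257,227),.2),((403,248),.2)]: print(p,ray("top",p,z))
E
```

```text
(286, 142) [0.66657658 0.15526912 0.216     ]
(276.75, 169.25) [0.61814029 0.17101677 0.166     ]
(294.5, 170) [0.62294347 0.1313891  0.166     ]
(257, 227) [0.47644733 0.18279738 0.2       ]
(403, 248) [ 0.48257946 -0.12285031  0.2       ]
```

View pics/rail.png

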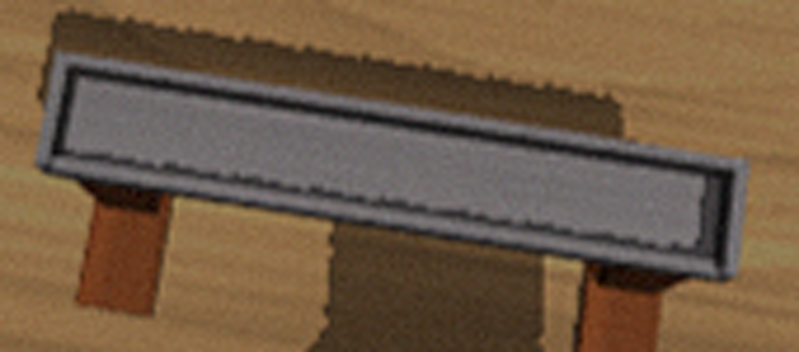

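```bash
cat >> h.py <<'E'
G=[(x,y,.216) for x,y in((-8,-12),(8,-12),(8,12),(-8,12),(-8,-12))],[(x,y,.166) for x,y in((-44,-20),(9,-20),(9,20),(-44,20),(-44,-20))],[(x,y,0) for x,y in((-18,-40),(32,-40),(32,40),(-18,40),(-18,-40))]
G=[[(a/1e3,b/1e3,c) for a,b,c in l] for l in G]
RL=[[(0,-.15,.2),(0,.15,.2),(-.005,.15,.2),(-.005,-.15,.2),(0,-.15,.2)],[(-.045,-.15,.19),(-.045,.15,.19)]]
def over(im,n,mdl,pose,box,f,c=None):
    x,y,w,h=box;im=cv2.resize(im[y:y+h,x:x+w],None,fx=f,fy=f,interpolation=cv2.INTER_CUBIC)
    for m,p in zip(mdl,pose):
        for l in m:
            q=(proj(n,place(l,*p),c)+.5-[x,y])*f
            cv2.polylines(im,[np.round(q).astype(int)],False,(0,255,0),1,cv2.LINE_AA)
    return im
E
python3 - <<'E'
from h import *
t=cv2.imread("pics/top0.png");s=cv2.imread("pics/side0.png")
P=[(.665,.156,.11),(.479,.029,.012)]
a=over(t,"top",[G,RL],P,(245,125,165,130),3.6); b=over(s,"side",[G,RL],P,(215,130,180,130),3.6)
a=cv2.resize(a,(400,300));b=cv2.resize(b,(400,300))
a=over(t,"top",[G,RL],P,(245,125,165,130),4.8)[:300];b=over(s,"side",[G,RL],P,(215,130,185,130),4.3)[:300]
a=over(t,"top",[G,RL],P,(245,130,160,120),2.5);b=over(s,"side",[G,RL],P,(215,130,160,120),2.5)
c=over(t,"top",[G],P,(255,130,80,60),5);d=over(s,"side",[G],P,(220,175,80,60),5)
cv2.imwrite("pics/ov.png",np.vstack([np.hstack([a,b]),np.hstack([c,d])]))
E
```

```text
(no output)
```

View pics/ov.png

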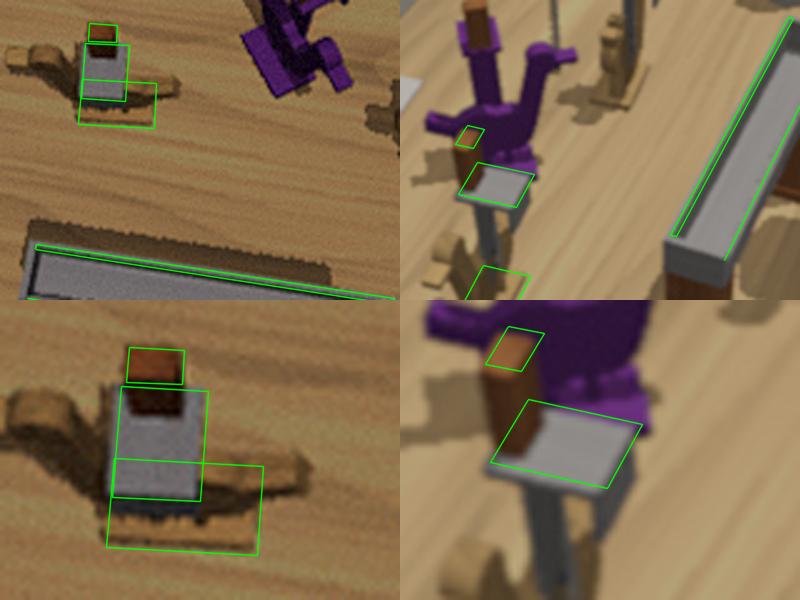

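Call:
step_arm --steps '[{"z": 0.05}, {"z": 0.04}, {"x": 0.03, "y": 0.037}, {"x": 0.03, "y": 0.037}, {"x": 0.03, "y": 0.037}, {"x": 0.03, "y": 0.037}, {"x": 0.03, "y": 0.037}, {"x": 0.03, "y": 0.037}]' --grip_force 25

```text
invalid input at $.steps[0]: expected keys wx, wy, wz, x, y, z, fingers
```

Candidates (top image): wooden (285,158) with the long beak to the left is the goose. Wooden (437,178) has two ears, so it is the cat. Purple (363,140) and (207,270) are not meant. The overlays agree to about 2–3 mm. That puts the goose at ≈(0.665, 0.158) with yaw ≈0.1, and the rail lip at x≈0.479 with yaw ≈0.01.

Call:
step_arm --steps '[{"x": 0, "y": 0, "z": 0.05, "wx": 0, "wy": 0, "wz": 0, "fingers": 0.0918}, {"x": 0, "y": 0, "z": 0.04, "wx": 0, "wy": 0, "wz": 0, "fingers": 0.0918}, {"x": 0.03, "y": 0.037, "z": 0, "wx": 0, "wy": 0, "wz": 0, "fingers": 0.0918}, {"x": 0.03, "y": 0.037, "z": 0, "wx": 0, "wy": 0, "wz": 0, "fingers": 0.0918}, {"x": 0.03, "y": 0.037, "z": 0, "wx": 0, "wy": 0, "wz": 0, "fingers": 0.0918}, {"x": 0.03, "y": 0.037, "z": 0, "wx": 0, "wy": 0, "wz": 0, "fingers": 0.0918}, {"x": 0.03, "y": 0.037, "z": 0, "wx": 0, "wy": 0, "wz": -4, "fingers": 0.0918}, {"x": 0.03, "y": 0.037, "z": 0, "wx": 0, "wy": 0, "wz": -4, "fingers": 0.0918}]' --grip_force 25

```text
time: 0.9
eef_pos: [0.312, -0.2845, 0.3336]
orientation: [-0.0, 0.998, 0.055, -0.0]
force: [0.4, -0.3, 1.3]
finger_gap: 0.0917
finger_force: 0.0
```

Call:
step_arm --steps '[{"x": 0.03, "y": 0.037, "z": 0, "wx": 0, "wy": 0, "wz": 0, "fingers": 0.0918}, {"x": 0.03, "y": 0.037, "z": 0, "wx": 0, "wy": 0, "wz": 0, "fingers": 0.0918}, {"x": 0.03, "y": 0.037, "z": 0, "wx": 0, "wy": 0, "wz": 0, "fingers": 0.0918}, {"x": 0.03, "y": 0.037, "z": 0, "wx": 0, "wy": 0, "wz": 0, "fingers": 0.0918}, {"x": 0.03, "y": 0.037, "z": 0, "wx": 0, "wy": 0, "wz": 0, "fingers": 0.0918}, {"x": 0.03, "y": 0.037, "z": 0, "wx": 0, "wy": 0, "wz": 0, "fingers": 0.0918}, {"x": 0.03, "y": 0.037, "z": 0, "wx": 0, "wy": 0, "wz": 0, "fingers": 0.0918}, {"x": 0.03, "y": 0.037, "z": 0, "wx": 0, "wy": 0, "wz": 0, "fingers": 0.0918}]'

```text
time: 1.7
eef_pos: [0.5521, 0.0116, 0.3334]
orientation: [0.0, 0.998, 0.057, -0.0]
force: [0.9, -0.7, -0.5]
finger_gap: 0.0918
finger_force: 0.0
```

Call:
step_arm --steps '[{"x": 0.03, "y": 0.037, "z": 0, "wx": 0, "wy": 0, "wz": 0, "fingers": 0.0918}, {"x": 0.03, "y": 0.037, "z": 0, "wx": 0, "wy": 0, "wz": 0, "fingers": 0.0918}, {"x": 0.03, "y": 0.037, "z": 0, "wx": 0, "wy": 0, "wz": 0, "fingers": 0.0918}, {"x": 0.023, "y": 0.036, "z": 0, "wx": 0, "wy": 0, "wz": 0, "fingers": 0.0918}, {"x": 0, "y": 0, "z": 0, "wx": 0, "wy": 0, "wz": 0, "fingers": 0.0918}]'

```text
time: 2.2
eef_pos: [0.6656, 0.1615, 0.3301]
orientation: [-0.001, 0.998, 0.059, -0.002]
force: [1.3, -0.3, 0.7]
finger_gap: 0.0918
finger_force: 0.0
```

Run:
```python
from h import *
s=manip.get_state();print(s["eef_pos"],s["orientation"])
c=imaging.calibration("wrist");im=imaging.grab_frame("wrist")
cv2.imwrite("pics/w1.png",over(im,"wrist",[G,RL],[(.665,.1585,.1),(.479,.032,.012)],(0,0,640,400),1.25,c))
```

```text
[0.66555484 0.16145634 0.33010796] [-5.99385024e-04  9.98254087e-01  5.90330400e-02 -1.87598461e-03]
```

View pics/w1.png

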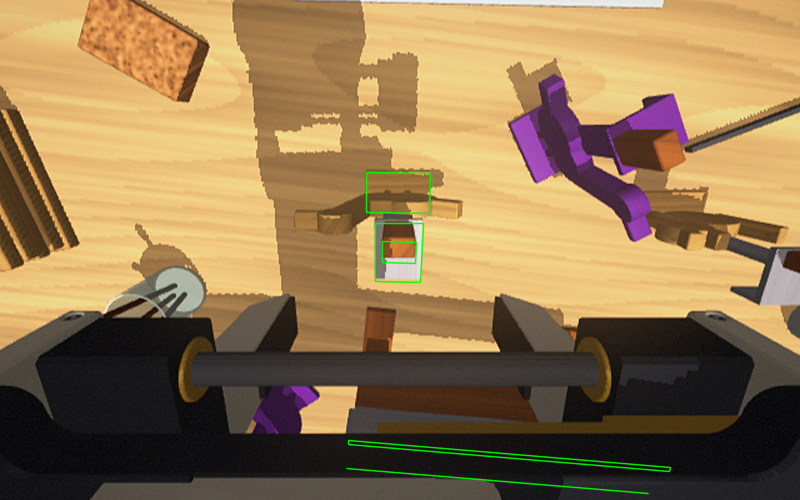

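The wrist view shows the goose's tab at about (400,250), within 1–2 mm of the overlay. The beak points left and the cat is at the right edge. Descending.

Call:
step_arm --steps '[{"x": 0, "y": -0.002, "z": -0.04, "wx": 0, "wy": 0, "wz": 0, "fingers": 0.0918}, {"x": 0, "y": 0, "z": -0.04, "wx": 0, "wy": 0, "wz": 0, "fingers": 0.0918}, {"x": 0, "y": 0, "z": 0, "wx": 0, "wy": 0, "wz": 0, "fingers": 0.0918}, {"x": 0, "y": 0, "z": 0, "wx": 0, "wy": 0, "wz": 0, "fingers": 0.0918}]'

```text
time: 2.65
eef_pos: [0.6642, 0.1538, 0.2547]
orientation: [0.0, 0.998, 0.056, -0.0]
force: [-1.2, -0.8, 0.1]
finger_gap: 0.0916
finger_force: 0.0
```

Call:
step_arm --steps '[{"x": 0.001, "y": 0.004, "z": -0.03, "wx": 0, "wy": 0, "wz": 0, "fingers": 0.0918}, {"x": 0, "y": 0, "z": -0.034, "wx": 0, "wy": 0, "wz": 0, "fingers": 0.0918}, {"x": 0, "y": 0, "z": 0, "wx": 0, "wy": 0, "wz": 0, "fingers": 0.0918}, {"x": 0, "y": 0, "z": 0, "wx": 0, "wy": 0, "wz": 0, "fingers": 0.015}, {"x": 0, "y": 0, "z": 0, "wx": 0, "wy": 0, "wz": 0, "fingers": 0.015}, {"x": 0, "y": 0, "z": 0, "wx": 0, "wy": 0, "wz": 0, "fingers": 0.015}, {"x": 0, "y": 0, "z": 0, "wx": 0, "wy": 0, "wz": 0, "fingers": 0.015}, {"x": 0, "y": 0, "z": 0, "wx": 0, "wy": 0, "wz": 0, "fingers": 0.015}]' --grip_force 30

```text
time: 3.45
eef_pos: [0.6656, 0.1587, 0.1906]
orientation: [-0.0, 0.998, 0.057, 0.001]
force: [-0.4, 0.4, 0.7]
finger_gap: 0.0563
finger_force: 0.0
```

Call:
step_arm --steps '[{"x": 0, "y": 0, "z": 0, "wx": 0, "wy": 0, "wz": 0, "fingers": 0.015}, {"x": 0, "y": 0, "z": 0, "wx": 0, "wy": 0, "wz": 0, "fingers": 0.015}, {"x": 0, "y": 0, "z": 0, "wx": 0, "wy": 0, "wz": 0, "fingers": 0.015}]'

```text
time: 3.75
eef_pos: [0.6653, 0.1587, 0.1897]
orientation: [0.0, 0.998, 0.057, -0.0]
force: [-0.6, -0.7, -0.5]
finger_gap: 0.0322
finger_force: 0.0
```

Call:
step_arm --steps '[{"x": 0, "y": 0, "z": 0, "wx": 0, "wy": 0, "wz": 0, "fingers": 0.015}, {"x": 0, "y": 0, "z": 0, "wx": 0, "wy": 0, "wz": 0, "fingers": 0.015}, {"x": 0, "y": 0, "z": 0, "wx": 0, "wy": 0, "wz": 0, "fingers": 0.015}, {"x": 0, "y": 0, "z": 0, "wx": 0, "wy": 0, "wz": 0, "fingers": 0.015}]'

```text
time: 4.15
eef_pos: [0.6653, 0.1587, 0.1896]
orientation: [0.0, 0.998, 0.057, -0.0]
force: [0.7, 0.4, -0.3]
finger_gap: 0.024
finger_force: 30.0
```

Call:
step_arm --steps '[{"x": 0, "y": 0, "z": 0.01, "wx": 0, "wy": 0, "wz": 0, "fingers": 0.015}, {"x": 0, "y": 0, "z": 0.02, "wx": 0, "wy": 0, "wz": 0, "fingers": 0.015}, {"x": 0, "y": 0, "z": 0.025, "wx": 0, "wy": 0, "wz": 0, "fingers": 0.015}, {"x": 0, "y": 0, "z": 0.025, "wx": 0, "wy": 0, "wz": 0, "fingers": 0.015}, {"x": 0, "y": 0, "z": 0.02, "wx": 0, "wy": 0, "wz": 0, "fingers": 0.015}, {"x": 0, "y": 0, "z": 0.01, "wx": 0, "wy": 0, "wz": 0, "fingers": 0.015}, {"x": 0, "y": 0, "z": 0, "wx": 0, "wy": 0, "wz": 0, "fingers": 0.015}]'

```text
time: 4.85
eef_pos: [0.6658, 0.1588, 0.3014]
orientation: [-0.0, 0.998, 0.057, 0.001]
force: [-0.1, 0.5, -3.3]
finger_gap: 0.0233
finger_force: 30.0
```

Run:
```python
from h import *
s=manip.get_state();print(s["eef_pos"],s["finger_gap"],s["force"],s["ft_torque"])
im=imaging.grab_frame("side");t=imaging.grab_frame("top")
G2=[[(a,b,c+.11) for a,b,c in l] for l in G];P=[(.6655,.1585,.1),(.479,.032,.012)]
cv2.imwrite("pics/s2.png",np.hstack([over(im,"side",[G2,RL],P,(200,110,200,180),2,),over(t,"top",[G2,RL],P,(240,90,200,180),2)]))
```

```text
[0.66575134 0.1587519  0.3014315 ] 0.023339473533578656 [-0.10523293  0.45602763 -3.33102229] [ 0.02481019  0.03742083 -0.05553825]
```

View pics/s2.png

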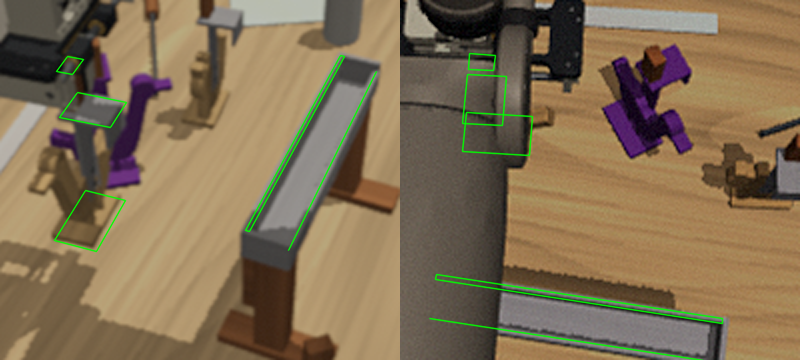

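The goose hangs straight in the grip, with its foot ≈0.11 m up. Carrying it over the lip.

Call:
step_arm --steps '[{"x": -0.015, "y": -0.011, "z": 0, "wx": 0, "wy": 0, "wz": -0.8, "fingers": 0.015}, {"x": -0.027, "y": -0.021, "z": 0, "wx": 0, "wy": 0, "wz": -1, "fingers": 0.015}, {"x": -0.027, "y": -0.021, "z": 0, "wx": 0, "wy": 0, "wz": -1, "fingers": 0.015}, {"x": -0.027, "y": -0.021, "z": 0, "wx": 0, "wy": 0, "wz": -1, "fingers": 0.015}, {"x": -0.027, "y": -0.021, "z": 0, "wx": 0, "wy": 0, "wz": -1, "fingers": 0.015}, {"x": -0.027, "y": -0.021, "z": 0, "wx": 0, "wy": 0, "wz": -1, "fingers": 0.015}, {"x": -0.015, "y": -0.011, "z": 0, "wx": 0, "wy": 0, "wz": 0, "fingers": 0.015}, {"x": 0, "y": 0, "z": 0, "wx": 0, "wy": 0, "wz": 0, "fingers": 0.015}]'

```text
time: 5.75
eef_pos: [0.4985, 0.0306, 0.2991]
orientation: [0.0, 1.0, 0.005, -0.001]
force: [1.5, 0.2, -3.5]
finger_gap: 0.024
finger_force: 30.0
```

Call:
step_arm --steps '[{"x": 0, "y": 0, "z": 0, "wx": 0, "wy": 0, "wz": 0, "fingers": 0.015}, {"x": 0, "y": 0, "z": 0, "wx": 0, "wy": 0, "wz": 0, "fingers": 0.015}, {"x": 0, "y": 0, "z": 0, "wx": 0, "wy": 0, "wz": 0, "fingers": 0.015}]'

```text
time: 6.05
eef_pos: [0.5009, 0.0322, 0.2992]
orientation: [-0.0, 1.0, 0.006, -0.0]
force: [-0.5, -0.7, -2.9]
finger_gap: 0.0239
finger_force: 30.0
```

Run:
```python
from h import *
s=manip.get_state();p=s["eef_pos"];print(p,s["orientation"],s["finger_gap"])
G2=[[(a,b,c+p[2]-.1897) for a,b,c in l] for l in G];P=[(p[0],p[1],.012),(.479,.032,.012)]
im=imaging.grab_frame("side")
cv2.imwrite("pics/s3.png",over(im,"side",[G2,RL],P,(240,80,180,180),3.3))
```

```text
[0.5008669  0.03224252 0.299167  ] [-6.76142157e-05  9.99979366e-01  6.41070276e-03 -4.07582570e-04] 0.023905141447467932
```

View pics/s3.png

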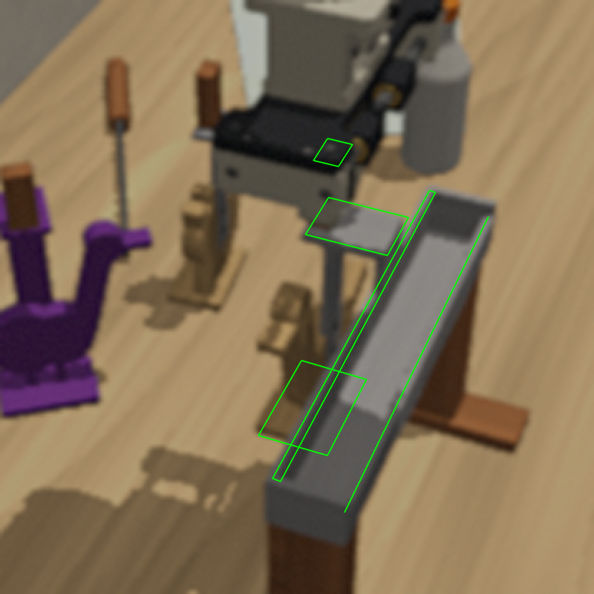

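The bridge lies across the lip line as predicted, with the tip over the channel. Lowering.

Call:
step_arm --steps '[{"x": 0, "y": 0, "z": -0.01, "wx": 0, "wy": 0, "wz": 0, "fingers": 0.015}, {"x": 0, "y": 0, "z": -0.015, "wx": 0, "wy": 0, "wz": 0, "fingers": 0.015}, {"x": 0, "y": 0, "z": -0.015, "wx": 0, "wy": 0, "wz": 0, "fingers": 0.015}, {"x": 0, "y": 0, "z": -0.01, "wx": 0, "wy": 0, "wz": 0, "fingers": 0.015}, {"x": 0, "y": 0, "z": -0.01, "wx": 0, "wy": 0, "wz": 0, "fingers": 0.015}, {"x": 0, "y": 0, "z": -0.003, "wx": 0, "wy": 0, "wz": 0, "fingers": 0.015}, {"x": 0, "y": 0, "z": 0, "wx": 0, "wy": 0, "wz": 0, "fingers": 0.015}, {"x": 0, "y": 0, "z": 0, "wx": 0, "wy": 0, "wz": 0, "fingers": 0.015}]'

```text
time: 6.9
eef_pos: [0.5007, 0.0316, 0.2372]
orientation: [0.0, 1.0, 0.006, 0.001]
force: [0.0, -0.1, -2.8]
finger_gap: 0.024
finger_force: 30.0
```

Call:
step_arm --steps '[{"x": 0, "y": 0, "z": -0.002, "wx": 0, "wy": 0, "wz": 0, "fingers": 0.015}, {"x": 0, "y": 0, "z": -0.002, "wx": 0, "wy": 0, "wz": 0, "fingers": 0.015}, {"x": 0, "y": 0, "z": 0, "wx": 0, "wy": 0, "wz": 0, "fingers": 0.015}]'

```text
time: 7.2
eef_pos: [0.5002, 0.0317, 0.2326]
orientation: [0.0, 1.0, 0.006, -0.0]
force: [-0.2, 0.4, -3.3]
finger_gap: 0.0238
finger_force: 30.0
```

Call:
step_arm --steps '[{"x": -0.003, "y": 0, "z": 0, "wx": 0, "wy": 0, "wz": 0, "fingers": 0.015}, {"x": -0.003, "y": 0, "z": 0, "wx": 0, "wy": 0, "wz": 0, "fingers": 0.015}, {"x": 0, "y": 0, "z": -0.001, "wx": 0, "wy": 0, "wz": 0, "fingers": 0.015}, {"x": 0, "y": 0, "z": -0.001, "wx": 0, "wy": 0, "wz": 0, "fingers": 0.015}, {"x": 0, "y": 0, "z": -0.001, "wx": 0, "wy": 0, "wz": 0, "fingers": 0.015}, {"x": 0, "y": 0, "z": 0, "wx": 0, "wy": 0, "wz": 0, "fingers": 0.015}]'

```text
time: 7.8
eef_pos: [0.4944, 0.0317, 0.2298]
orientation: [0.0, 1.0, 0.006, 0.0]
force: [0.3, -0.3, -1.9]
finger_gap: 0.0236
finger_force: 30.0
```

Call:
step_arm --steps '[{"x": 0, "y": 0, "z": -0.001, "wx": 0, "wy": 0, "wz": 0, "fingers": 0.015}, {"x": 0, "y": 0, "z": 0, "wx": 0, "wy": 0, "wz": 0, "fingers": 0.015}, {"x": 0, "y": 0, "z": 0, "wx": 0, "wy": 0, "wz": 0, "fingers": 0.015}]'

```text
time: 8.1
eef_pos: [0.4944, 0.0317, 0.2297]
orientation: [0.0, 1.0, 0.006, 0.0]
force: [-2.8, 0.3, 5.8]
finger_gap: 0.0238
finger_force: 30.0
```

The force rose to +5.8 N at z 0.2297, as predicted for seating, so the hanger sits on the lip. Letting go gently.

Call:
step_arm --steps '[{"x": 0, "y": 0, "z": 0, "wx": 0, "wy": 0, "wz": 0, "fingers": 0.015}, {"x": 0, "y": 0, "z": 0, "wx": 0, "wy": 0, "wz": 0, "fingers": 0.015}, {"x": 0, "y": 0, "z": 0, "wx": 0, "wy": 0, "wz": 0, "fingers": 0.03}, {"x": 0, "y": 0, "z": 0, "wx": 0, "wy": 0, "wz": 0, "fingers": 0.06}, {"x": 0, "y": 0, "z": 0, "wx": 0, "wy": 0, "wz": 0, "fingers": 0.07}, {"x": 0, "y": 0, "z": 0, "wx": 0, "wy": 0, "wz": 0, "fingers": 0.07}, {"x": 0, "y": 0, "z": 0, "wx": 0, "wy": 0, "wz": 0, "fingers": 0.07}, {"x": 0, "y": 0, "z": 0, "wx": 0, "wy": 0, "wz": 0, "fingers": 0.07}]' --grip_force 5

```text
time: 8.9
eef_pos: [0.4943, 0.0317, 0.2287]
orientation: [0.0, 1.0, 0.006, -0.0]
force: [-1.0, 0.6, 0.5]
finger_gap: 0.0657
finger_force: 0.0
```

Call:
step_arm --steps '[{"x": 0, "y": 0, "z": 0, "wx": 0, "wy": 0, "wz": 0, "fingers": 0.07}, {"x": 0, "y": 0, "z": 0.01, "wx": 0, "wy": 0, "wz": 0, "fingers": 0.07}, {"x": 0, "y": 0, "z": 0.02, "wx": 0, "wy": 0, "wz": 0, "fingers": 0.07}, {"x": 0, "y": 0, "z": 0.03, "wx": 0, "wy": 0, "wz": 0, "fingers": 0.07}, {"x": 0, "y": 0, "z": 0.03, "wx": 0, "wy": 0, "wz": 0, "fingers": 0.07}, {"x": 0, "y": 0, "z": 0.03, "wx": 0, "wy": 0, "wz": 0, "fingers": 0.07}, {"x": 0, "y": 0, "z": 0, "wx": 0, "wy": 0, "wz": 0, "fingers": 0.07}]'

```text
time: 9.6
eef_pos: [0.4958, 0.0316, 0.3537]
orientation: [0.0, 1.0, 0.006, 0.004]
force: [0.5, 0.1, 0.0]
finger_gap: 0.0702
finger_force: 0.0
```

Run:
```python
from h import *
s=manip.get_state();print(s["time"],s["eef_pos"],s["finger_gap"],s["force"])
im=imaging.grab_frame("side")
cv2.imwrite("pics/s4.png",cv2.resize(im[80:260,240:420],None,fx=3.3,fy=3.3))
```

```text
9.6 [0.49575041 0.03160187 0.3537035 ] 0.0702222579705835 [0.45356637 0.08145627 0.03176406]
```

View pics/s4.png

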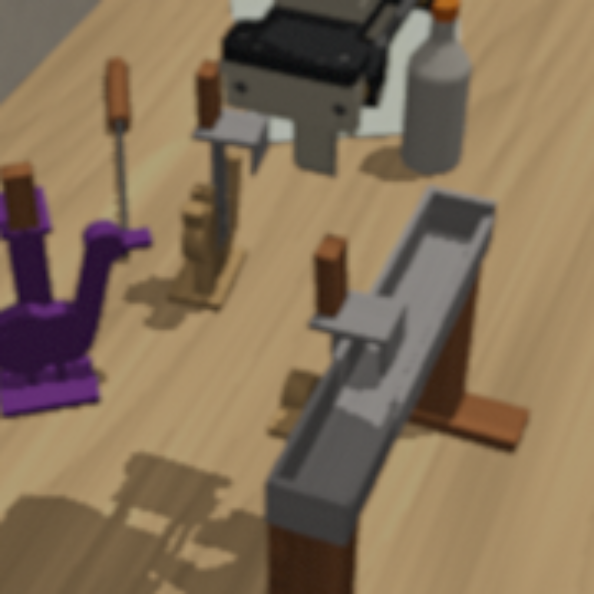

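The goose hangs on the lip with its hook tip in the channel (tip ≈(375,375)). The cat stands untouched and the gripper is clear. I'll let it settle and hand in.

Call:
step_arm --steps '[{"x": 0, "y": 0, "z": 0, "wx": 0, "wy": 0, "wz": 0, "fingers": 0.07}, {"x": 0, "y": 0, "z": 0, "wx": 0, "wy": 0, "wz": 0, "fingers": 0.07}, {"x": 0, "y": 0, "z": 0, "wx": 0, "wy": 0, "wz": 0, "fingers": 0.07}, {"x": 0, "y": 0, "z": 0, "wx": 0, "wy": 0, "wz": 0, "fingers": 0.07}, {"x": 0, "y": 0, "z": 0, "wx": 0, "wy": 0, "wz": 0, "fingers": 0.07}, {"x": 0, "y": 0, "z": 0, "wx": 0, "wy": 0, "wz": 0, "fingers": 0.07}, {"x": 0, "y": 0, "z": 0, "wx": 0, "wy": 0, "wz": 0, "fingers": 0.07}, {"x": 0, "y": 0, "z": 0, "wx": 0, "wy": 0, "wz": 0, "fingers": 0.07}]'

```text
time: 10.45
eef_pos: [0.4943, 0.0317, 0.3487]
orientation: [0.0, 1.0, 0.006, 0.0]
force: [0.4, 0.1, -0.5]
finger_gap: 0.0701
finger_force: 0.0
```

```bash
python3 -c "
from workcell import manip
print(manip.close_job())"
```

```text
the job is handed in; nothing more can be done
None
```

The goose hangs on the outer side of the rail with its hook tip in the channel, and the cat was not touched; I handed the job in at about 10.5 s, and the hand-in call returned no verdict.

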